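Switch the ball sorter to the green chute and feed it

TASK

Press the green end of the seesaw gate down until the gate has rocked right over to its stop, then push the orange release tab across so that all three steel balls roll down the green chute and lie in the green tray, with the gate left over on the green side. Use only touches with the fingers: do not touch the balls, let none go into the red tray, lift nothing, and leave the tape, jar, tools, meter and mug where they are.

Things in the scene. Friction and masses are not known exactly. Their poses are not given: they have to be found in the camera images.
- sorter: fixed ball sorter on a plywood board 350 x 520 x 12 mm lying on the table. Origin: on the table under the middle of the gate's pivot. Its z is up, its y runs along the seesaw gate towards the green end, its x runs up the feed ramp, away from the robot. All offsets below are along these sorter axes.
- gate (a joint): seesaw gate (rad): white open trough, 230 mm long along sorter y, 42 mm wide, pivoted at its middle (pivot 96 mm above the table). +0.2 is the stop with the green end down, -0.2 the stop with the red end down. A light friction hinge (about 0.7 N at the pads): it stays where it is left. Balls from the ramp drop on its middle, behind a clear upright back-stop that reaches 180 mm above the table, and roll off its lower end down that side's chute into the tray there.
- green_pad (a point): centre of the top face of the green pad (44 mm along sorter x, 50 mm along y, 6 mm thick), on the robot's side of the trough's green end; moves with the gate, standing about 129 mm above the table with the gate at -0.2, 94 mm at +0.2. It is 43 mm off the trough's middle line and 88 mm from the pivot
- red_pad (a point): the same, of the red pad at the red end
- release (a joint): release slide (m): 0 shut, its steel blade standing across the ramp in front of the balls; slides along sorter +y to 0.042 (stop). Balls can pass from about 0.024, the ramp is quite clear from 0.033. About 1.5 N of friction; stays where it is left.
- push_tab (a point): centre of the outer face (it looks to sorter -y) of the slide's orange push tab: upright plate 40 mm along sorter x, 46 mm high, 6 mm thick, about 171 mm above the table, 53 mm beyond the gate's middle line (sorter x) and, shut, 85 mm to the -y side of the ramp's middle; moves with the slide. A steel bridge joins its top to the blade; nothing stands below it nearer than the board, and nothing beside it on the -y side
- green_tray (a point): centre of the inner floor (16 mm above the table) of the green tray at the foot of the green chute: inside 84 mm along sorter x, 74 mm along y; walls 46 mm, outer end wall 76 mm above the floor
- red_tray (a point): the same of the red tray, at the red end
- ball1: steel ball, 22 mm diameter, about 44 g, first in the row waiting on the feed ramp behind the release blade (28 mm wide channel that slopes 8 degrees down towards the gate, about 140 to 160 mm above the table); origin: its centre
- ball2: steel ball, 22 mm diameter, about 44 g, second in the row waiting on the feed ramp behind the release blade (28 mm wide channel that slopes 8 degrees down towards the gate, about 140 to 160 mm above the table); origin: its centre
- ball3: steel ball, 22 mm diameter, about 44 g, third in the row waiting on the feed ramp behind the release blade (28 mm wide channel that slopes 8 degrees down towards the gate, about 140 to 160 mm above the table); origin: its centre
- tape_blue: blue roll of tape, flat, 68 mm across, 19 mm high, standing on the sorter board in front of the gate; origin: centre of its underside; not part of the job
- jar: glass jar with black cap, 52 mm across, 65 mm high, on the sorter board to the left of the feed ramp; origin: centre of its underside; not part of the job
- tape_white: white roll of tape, flat, 72 mm across, 22 mm high, on the table; origin: centre of its underside; not part of the job
- pliers: pliers with a red and a blue handle, about 170 mm long, 13 mm high, lying on the table; origin: under the rivet; not part of the job
- screwdriver: yellow-handled screwdriver lying on the table; origin: on its underside; not part of the job
- meter: orange hand meter, 145 x 75 x 32 mm, lying on the table; origin: centre of its underside; not part of the job
- mug: blue mug, 80 mm across, 90 mm high, on the table; origin: centre of its underside; not part of the job

How it is judged:
By the outcome, as a careful person would: the job done as asked, in the order asked, and still so for the second after the job is handed in, with the robot touching nothing.
It also fails if it takes over 45 s, if anything falls off the work surface, if the arm or the gripper's body presses on something with over 40 N, if the wrist force passes 120 N, or if a joint passes its speed limit or range.

ROBOT

A 6-joint arm with a two-finger parallel gripper is mounted at the origin on the work surface. World frame = base frame: x ahead of the robot, y to its left, z up, the work surface at z = 0. Lengths are in m, angles in rad, forces in N, time in s.
With the tool pointing down it reaches from about 0.275 to 0.825 m from the base axis. Payload 4.9 kg.
Tool frame: the origin (TCP) lies midway between the tips of the shut fingers; the grasp point (between the pads) lies 19 mm behind it; z points along the fingers, y is the line along which they close (so a half turn about z gives the same grasp; the last joint's range is limited). The gripper opens to 85 mm and grips with 20 to 120 N. Pads are 22 mm wide; open, the fingers measure 114 mm over their backs; the gripper's body (76 mm by 85 mm) begins 54 mm behind the grasp point. The pads swing forward as they close: fully open they stand 13 mm farther back than shut.
Start: joints at [1.051, 0.326, -0.193, 1.052, 0, 1.437], TCP at [0.207, 0.51, 0.231] pointing down, gripper open.
Joint ranges: [-2.65, 2.65], [-0.97, 1.79], [-1.3, 1.35], [-1.93, 2.1], [-1.47, 1.37], [-3.14, 3.14]. Speed limits (rad/s): [2.57, 2.57, 3.14, 3.14, 3.14, 3.14].

INTERFACE

Orientations are given as a 3x3 rotation matrix whose columns are the frame's x, y, z axes.
In Python, from bench import robot, cams, outline_of gives the robot as it stands.
- The arm moves only by the tool drive_tool, never from a script. Its argument "plan" is text: rows parted by semicolons, each of 5 numbers parted by spaces: the finger opening in mm, from 0 to 85.4, then the shift along the tool's x, y, z in mm, then the turn about the tool's z in rad. A call has 1 to 20 rows; each row shifts and turns the commanded pose from where the row before left it, along the tool's axes as they then stand; what a row does not reach is not made up. A row lasts 1/10 s, in which the tool goes at most 50 mm and 8.59 degrees, less where a joint would pass 70% of its speed; a pose out of reach is approached as far as the arm can. A call with a gripper value outside its range is refused whole. The fingers move at their own pace and stop on an object; "newtons" is the grip in N (left out, the last holds). Time passes only in rows, so rows that do not move let the fingers close. It gives the time, the measured TCP pose, the force, the opening and the grip force at its end, in the units of the state.
- robot.get_state(): the state, without advancing time (a new reading comes with each control period).
- cams.get_image(name): name is "scene" or "top" or "wrist"; returns a dict with "color" (420x560x3 uint8, blue, green, red), "fx", "fy", "cx", "cy" (pixels), "pose" (4x4, takes a point from camera to world coordinates). Camera axes: x right, y down, z forward; pixel columns grow to the right and rows downward; lengths in m; the calibration is good to about 2 mm. A picture is of the moment at which its call begins. There is no depth.
- robot.close_job(): hands the job in; it is judged then, once.
Trained networks look in the newest picture that a camera, given by its name, has taken for a name from the list of things; names that differ only in an ending like _2 or _b are one class to them, and where a whole thing is asked for, a point or a joint stands for the part that bears it (a point fixed in the world has none). Each returns a list of dicts, best first, with "confidence" (0 to 1); they miss things now and then, are a little off and sometimes report something else, mostly with a low value. They report only what shows in the picture. A call takes as long as a camera call.
- outline_of(target, camera): "mask" (420x560 bool, what is visible of it) and "box" ([left, top, right, bottom] in pixels, round what is visible of it).
The state is a dict: "time": time; "joints": joint angles; "qd": joint speeds; "joint_efforts": joint torques, N m; "ee_pos": TCP position; "tool_rot": TCP orientation; "contact_force": force on the tool from outside, world axes, zero at the start; "wrist_torque": the same for the moment, N m; "opening": finger opening in m; "gripper_force": force on a finger pad.
Only numpy, scipy, OpenCV 4.12 (cv2) and the standard library are available. Lean on these libraries where they do the work, as an engineer would, in place of code of your own. Each camera call takes 0.05 s, during which the arm holds its last target. There are 200 camera calls.

## Working session

There is one attempt and no reset: what is moved stays moved. The work goes in short steps, Python scripts to look and compute and a tool call to move; the robot and the scene stay as the last step left them, time stands still between calls to the robot, and variables do not carry over. Pictures are saved under pics/ and viewed, at most 10 in all, crops included, and the job is handed in when it is done.

Besides the shell and the picture viewer there is one more tool, called after "Emit:" as name(argument=value, ...) on one line, values as JSON. drive_tool: Moves the arm, as the interface text tells. Its arguments: {"type":"object","properties":{"plan":{"type":"string"},"newtons":{"type":"number"}},"required":["plan"]}

```bash
mkdir -p pics; cat > h.py <<'E'
import numpy as np, cv2
from bench import robot, cams, outline_of
def ray(im,u,v):
    P=np.array(im["pose"]); d=P[:3,:3]@np.array([(u-im["cx"])/im["fx"],(v-im["cy"])/im["fy"],1]); return P[:3,3],d
def atz(im,u,v,z):
    o,d=ray(im,u,v); return o+d*(z-o[2])/d[2]
def proj(im,p):
    P=np.array(im["pose"]); c=P[:3,:3].T@(np.array(p)-P[:3,3]); return im["fx"]*c[0]/c[2]+im["cx"],im["fy"]*c[1]/c[2]+im["cy"]
E
python3 - <<'E'
from h import *
s=robot.get_state(); print(s["time"],s["ee_pos"],np.round(s["tool_rot"],3),s["opening"])
for c in ["top","scene"]:
    im=cams.get_image(c); cv2.imwrite(f"pics/{c}0.png",im["color"]); print(c,np.round(im["pose"],3).tolist(),im["fx"])
    for t,z in [("green_pad",.129),("red_pad",.094),("push_tab",.171),("ball1",.15),("tape_blue",.02),("jar",.07)]:
        for r in outline_of(t,c)[:3]:
            m=r["mask"]; v,u=np.nonzero(m)
            if len(u)==0: continue
            print(t,round(r["confidence"],2),np.round(r["box"]),(u.mean().round(1),v.mean().round(1)),np.round(atz(im,u.mean(),v.mean(),z),3))
E
```

```text
0.0 [0.20666911 0.50909112 0.23050206] [[-0.927  0.376 -0.001]
 [ 0.376  0.927 -0.001]
 [ 0.    -0.002 -1.   ]] 0.08536584503459532
top [[0.005, -0.987, 0.162, 0.273], [-1.0, -0.006, -0.001, -0.023], [0.001, -0.162, -0.987, 1.492], [0.0, 0.0, 0.0, 1.0]] 489.8134833362613
green_pad 0.71 [239. 176. 318. 221.] (np.float64(274.9), np.float64(196.4)) [0.535 0.019 0.129]
green_pad 0.4 [182. 119. 370. 266.] (np.float64(273.7), np.float64(188.2)) [0.559 0.023 0.129]
red_pad 0.58 [236. 178. 316. 222.] (np.float64(275.4), np.float64(196.8)) [0.541 0.019 0.094]
push_tab 0.63 [265. 152. 303. 171.] (np.float64(282.6), np.float64(163.7)) [ 0.62  -0.003  0.171]
ball1 0.6 [259. 149. 272. 155.] (np.float64(265.0), np.float64(149.6)) [0.666 0.048 0.15 ]
ball1 0.44 [269. 152. 270. 158.] (np.float64(267.4), np.float64(156.6)) [0.646 0.041 0.15 ]
tape_blue 0.75 [275. 214. 293. 238.] (np.float64(284.2), np.float64(226.2)) [ 0.465 -0.007  0.02 ]
jar 0.79 [221. 159. 242. 179.] (np.float64(230.3), np.float64(169.1)) [0.629 0.155 0.07 ]
scene [[-0.778, 0.545, -0.312, 0.956], [0.628, 0.667, -0.401, 0.572], [-0
[... 211 characters left out ...]
287.5), np.float64(233.1)) [0.529 0.021 0.094]
red_pad 0.74 [163. 173. 387. 367.] (np.float64(275.0), np.float64(266.2)) [0.615 0.076 0.094]
push_tab 0.6 [234. 213. 270. 246.] (np.float64(250.7), np.float64(229.0)) [ 0.619 -0.015  0.171]
ball1 0.47 [257. 242. 268. 252.] (np.float64(262.7), np.float64(246.9)) [0.621 0.036 0.15 ]
ball1 0.38 [254. 249. 260. 257.] (np.float64(257.5), np.float64(252.1)) [0.64  0.039 0.15 ]
tape_blue 0.67 [292. 215. 311. 236.] (np.float64(302.7), np.float64(224.9)) [ 0.454 -0.004  0.02 ]
jar 0.88 [278. 288. 302. 315.] (np.float64(289.5), np.float64(301.0)) [0.641 0.167 0.07 ]
jar 0.23 [254. 248. 263. 257.] (np.float64(257.3), np.float64(252.3)) [0.621 0.005 0.07 ]
```

```bash
python3 - <<'E'
import cv2
a=cv2.imread("pics/top0.png")[105:275,175:375]; cv2.imwrite("pics/topc.png",cv2.resize(a,None,fx=3.5,fy=3.5,interpolation=cv2.INTER_CUBIC))
a=cv2.imread("pics/scene0.png")[165:375,150:400]; cv2.imwrite("pics/scenec.png",cv2.resize(a,None,fx=2.8,fy=2.8,interpolation=cv2.INTER_CUBIC))
E
```

```text
(no output)
```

View pics/topc.png

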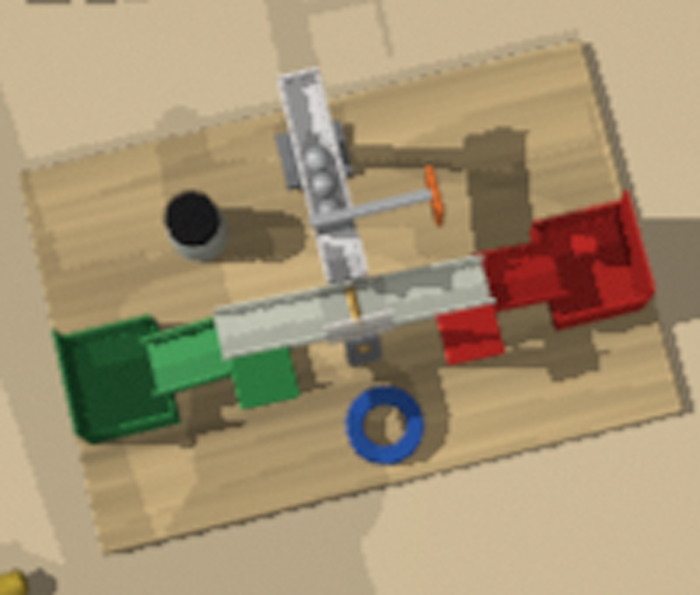

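View pics/scenec.png

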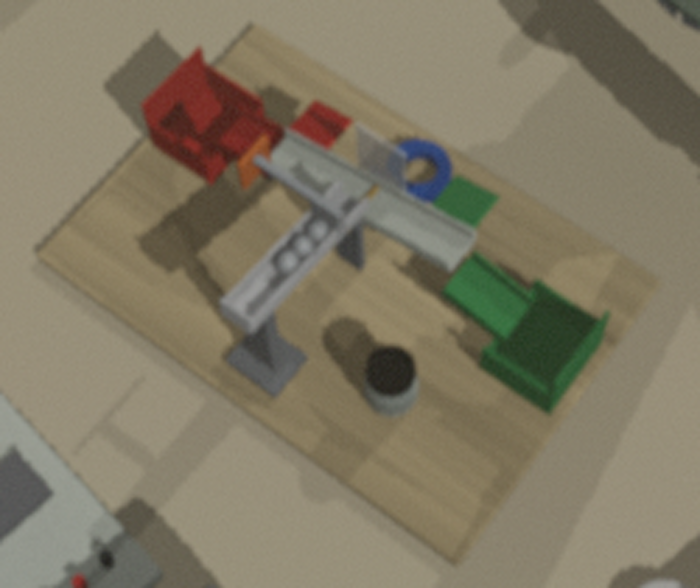

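The top crop shows the green pad centred at full-image (250.7, 212.7), the red pad at (309.3, 200.4) and the tab at (299.3, 160.7). The board is yawed about 13°. The scene crop shows them at (316.8, 237.1), (265, 208.9) and (241, 222). All three balls wait behind the blade.

```bash
cat > fit.py <<'E'
from h import *
from scipy.optimize import least_squares
def cents(im,name,obs):
    # refine the pads by colour near the pick
    hsv=cv2.cvtColor(im["color"],cv2.COLOR_BGR2HSV); return obs
E
rm fit.py; python3 - <<'E'
from h import *
from scipy.optimize import least_squares
T=cams.get_image("top"); S=cams.get_image("scene")
obs=[(T,'g',250.7,212.7),(T,'r',309.3,200.4),(T,'p',299.3,160.7),(S,'g',316.8,237.1),(S,'r',265,208.9),(S,'p',241,222)]
def pts(x):
    X,Y,a,q=x; R=np.array([[np.cos(a),-np.sin(a),0],[np.sin(a),np.cos(a),0],[0,0,1]])
    zg=.1115-.088*np.sin(q); zr=.1115+.088*np.sin(q)
    L={'g':(-.043,.088,zg),'r':(-.043,-.088,zr),'p':(.053,-.082,.171)}
    return {k:R@np.array(v)+[X,Y,0] for k,v in L.items()}
f=lambda x:np.concatenate([np.subtract(proj(i,pts(x)[k]),(u,v)) for i,k,u,v in obs])
r=least_squares(f,[.55,.03,-.2,-.2],loss="soft_l1")
print(np.round(r.x,4),np.round(r.fun,1)); 
for k,v in pts(r.x).items(): print(k,np.round(v,4))
np.save("pose.npy",r.x)
# rotation needed
s=robot.get_state(); R=np.array(s["tool_rot"]); p=pts(r.x)
a=r.x[2]; print("tool y yaw",np.arctan2(R[1,1],R[0,1]),"sorter y yaw",a+np.pi/2)
E
```

```text
[ 0.5523  0.0173  0.2587 -0.1755] [-1.6  0.1 -0.3 -0.9 -0.2  1.5 -0.4 -0.2 -1.5  0.   0.2 -0.8]
g [0.4883 0.0914 0.1269]
r [ 0.5333 -0.0788  0.0961]
p [ 0.6246 -0.0484  0.171 ]
tool y yaw 1.1850005362690816 sorter y yaw 1.8294682232915973
```

Emit:
drive_tool(plan="0 0 0 0 -0.13;0 0 0 0 -0.13;0 0 0 0 -0.13;0 0 0 0 -0.13;0 0 0 0 -0.1245;0 -13.5 -39.3 0 0;0 -13.5 -39.3 0 0;0 -13.5 -39.3 0 0;0 -13.5 -39.3 0 0;0 -13.5 -39.3 0 0;0 -13.5 -39.3 0 0;0 -13.5 -39.3 0 0;0 -13.5 -39.3 0 0;0 -13.5 -39.3 0 0;0 -13.5 -39.3 0 0;0 -13.5 -39.3 0 0;0 -13.5 -39.3 0 0;0 0 0 0 0", newtons=40)

```text
time: 2.6
ee_pos: [0.4871, 0.0914, 0.2314]
tool_rot: [[-0.968, -0.25, 0.002], [-0.25, 0.968, -0.001], [-0.002, -0.002, -1.0]]
contact_force: [-0.5, 0.7, 0.7]
opening: 0.0003
gripper_force: 0.0
```

```bash
cat >> h.py <<'E'
def sorter():
    X,Y,a,q=np.load("pose.npy"); s=robot.get_state(); c,n=np.cos(a),np.sin(a); p=np.array(s["ee_pos"]); d=p[:2]-[X,Y]
    R=np.array(s["tool_rot"]); print("t",s["time"],"sorter xyz mm",np.round([1e3*(c*d[0]+n*d[1]),1e3*(-n*d[0]+c*d[1]),1e3*p[2]],1),"yaw err",round(np.arctan2(R[1,1],R[0,1])-a-np.pi/2,4),"F",np.round(s["contact_force"],1),"open",round(s["opening"],4))
E
python3 - <<'E'
from h import *
sorter(); ims={c:cams.get_image(c) for c in ("wrist","top")}
cv2.imwrite("pics/a1.png",np.hstack([ims["wrist"]["color"][:, :400],cv2.resize(ims["top"]["color"][105:275,175:375],(400,420))]))
E
```

```text
t 2.6 sorter xyz mm [-44.1  88.3 231.4] yaw err -0.006 F [-0.5  0.7  0.7] open 0.0003
```

View pics/a1.png

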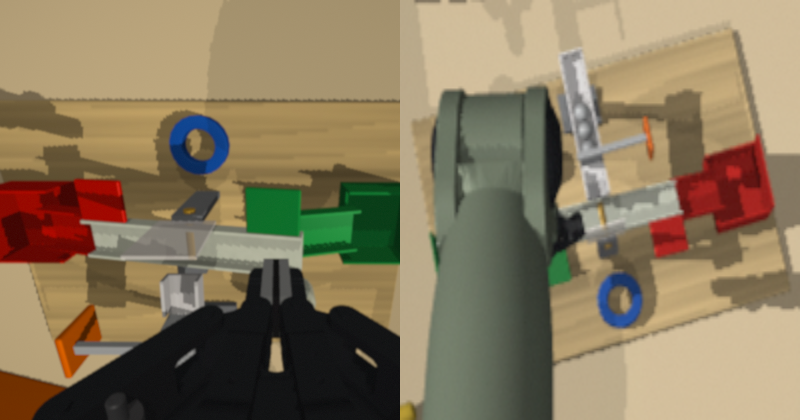

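The wrist view has the green pad at about (273, 212), with the fingers above it and displaced by parallax. I'll check this by projecting the predicted pad and tab.

```bash
python3 - <<'E'
from h import *
W=cams.get_image("wrist"); p=robot.get_state()["ee_pos"]
print("below tcp",np.round(proj(W,[p[0],p[1],.129])),"tcp",np.round(proj(W,p)))
X,Y,a,q=np.load("pose.npy"); c,n=np.cos(a),np.sin(a)
o,z=None,.129
for nm,(u,v,z) in {"pad":(273,212,.129),"tab":(78,342,.171)}.items():
    g=atz(W,u,v,z); d=g[:2]-[X,Y]; print(nm,"sorter",np.round([1e3*(c*d[0]+n*d[1]),1e3*(-n*d[0]+c*d[1])],1))
E
```

```text
below tcp [278. 212.] tcp [279. 272.]
pad sorter [-46.7  88.7]
tab sorter [ 57.6 -80.9]
```

Emit:
drive_tool(plan="0 2 4 0 0;0 0 0 25 0;0 0 0 25 0;0 0 0 25 0;0 0 0 18 0;0 0 0 5 0;0 0 0 5 0;0 0 0 5 0;0 0 0 5 0;0 0 0 5 0;0 0 0 5 0;0 0 0 4 0")

```text
time: 3.95
ee_pos: [0.4814, 0.0985, 0.104]
tool_rot: [[-0.967, -0.256, 0.0], [-0.256, 0.967, 0.0], [-0.0, 0.0, -1.0]]
contact_force: [1.2, 0.9, 0.3]
opening: -0.0002
gripper_force: 0.4
```

Emit:
drive_tool(plan="0 0 0 2 0;0 0 0 2 0;0 0 0 2 0;0 0 0 1 0;0 0 0 0 0")

```text
time: 4.45
ee_pos: [0.4812, 0.0983, 0.0971]
tool_rot: [[-0.967, -0.256, -0.0], [-0.256, 0.967, -0.0], [0.0, -0.0, -1.0]]
contact_force: [0.3, 0.5, 0.5]
opening: 0.0001
gripper_force: 0.0
```

```bash
python3 - <<'E'
from h import *
sorter(); 
T=cams.get_image("scene"); cv2.imwrite("pics/a2.png",cv2.resize(T["color"][165:375,150:400],None,fx=2.8,fy=2.8))
E
```

```text
t 4.45 sorter xyz mm [-48.1  96.5  97.1] yaw err -0.0 F [0.3 0.5 0.5] open 0.0001
```

View pics/a2.png

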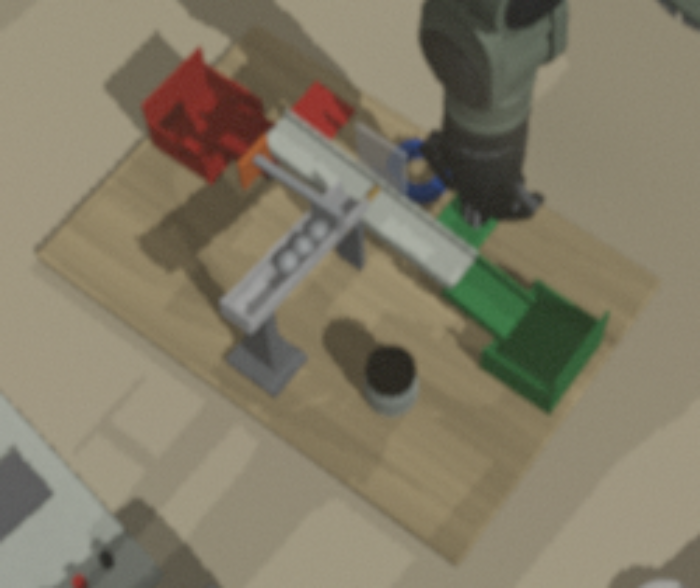

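The gate has rocked to the green side: the red pad is raised at (322, 110) and the green trough end has dropped. There's no stop force yet, so I'll press on gently.

Emit:
drive_tool(plan="0 0 0 1 0;0 0 0 1 0;0 0 0 1 0;0 0 0 0 0")

```text
time: 4.9
ee_pos: [0.4813, 0.0984, 0.0943]
tool_rot: [[-0.967, -0.256, 0.0], [-0.256, 0.967, -0.0], [-0.0, -0.0, -1.0]]
contact_force: [-0.0, -0.7, 1.2]
opening: -0.0004
gripper_force: 0.3
```

Emit:
drive_tool(plan="0 0 0 1 0;0 0 0 1 0;0 0 0 0 0")

```text
time: 5.2
ee_pos: [0.4815, 0.0983, 0.0937]
tool_rot: [[-0.967, -0.256, 0.001], [-0.256, 0.967, -0.001], [-0.001, -0.001, -1.0]]
contact_force: [-4.5, -0.4, 14.2]
opening: 0.0003
gripper_force: 7.0
```

Firm stop at 14 N, so the gate is right over. Now lift off and travel above everything to the −y side of the tab.

Emit:
drive_tool(plan="0 0 0 -10 0;0 0 0 -30 0;0 0 0 -35 0;0 0 0 -40 0;0 0 0 -35 0;0 -17.2 -37 0 0;0 -17.2 -37 0 0;0 -17.2 -37 0 0;0 -17.2 -37 0 0;0 -17.2 -37 0 0;0 -17.2 -37 0 0;0 0 0 0 0;0 0 0 0 0")

```text
time: 6.5
ee_pos: [0.6376, -0.0903, 0.2415]
tool_rot: [[-0.967, -0.254, -0.001], [-0.254, 0.967, 0.001], [0.001, 0.001, -1.0]]
contact_force: [-0.3, -0.1, 0.4]
opening: -0.0002
gripper_force: 0.0
```

```bash
python3 - <<'E'
from h import *
sorter(); W=cams.get_image("wrist"); S=cams.get_image("scene")
X,Y,a,q=np.load("pose.npy"); c,n=np.cos(a),np.sin(a)
for r in outline_of("push_tab","wrist")[:2]:
    print(r["confidence"],r["box"])
p=robot.get_state()["ee_pos"]
tw=lambda x,y,z:(X+c*x-n*y,Y+n*x+c*y,z)
for y in(-.085,):
  for x in(.033,.073):
    for z in(.148,.194): print(x,z,np.round(proj(W,tw(x,y,z))))
print("tcp",np.round(proj(W,p)),"at tab height",np.round(proj(W,[p[0],p[1],.165])))
cv2.imwrite("pics/a3.png",np.hstack([W["color"][:,:500],cv2.resize(S["color"][165:375,200:350],(300,420))]))
E
```

```text
t 6.5 sorter xyz mm [  54.9 -125.8  241.5] yaw err -0.0014 F [-0.3 -0.1  0.4] open -0.0002
0.96 [325.3, 196.2, 469.1, 261.8]
0.033 0.148 [325. 191.]
0.033 0.194 [336. 208.]
0.073 0.148 [323. 235.]
0.073 0.194 [333. 260.]
tcp [281. 273.] at tab height [279. 223.]
```

View pics/a3.png

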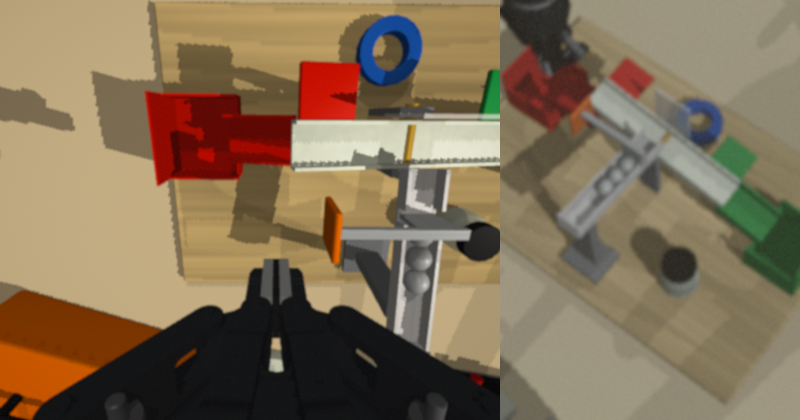

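The wrist view shows the orange tab at u 325–343, v 196–262, matching the prediction, with the gate still over and the balls behind the blade. Now down beside the tab and push.

Emit:
drive_tool(plan="0 0 0 30 0;0 0 0 30 0;0 0 0 21 0;0 0 0 0 0;0 0 10 0 0;0 0 10 0 0;0 0 5 0 0;0 0 5 0 0;0 0 5 0 0;0 0 5 0 0;0 0 5 0 0;0 0 5 0 0;0 0 5 0 0;0 0 5 0 0;0 0 3 0 0;0 0 0 0 0")

```text
time: 8.25
ee_pos: [0.6212, -0.0281, 0.1611]
tool_rot: [[-0.967, -0.256, -0.001], [-0.256, 0.967, 0.001], [0.001, 0.001, -1.0]]
contact_force: [0.2, 0.1, 0.0]
opening: -0.0003
gripper_force: 0.0
```

```bash
python3 - <<'E'
from h import *
sorter()
E
```

```text
t 8.25 sorter xyz mm [ 55.  -61.5 161.1] yaw err 0.0007 F [0.2 0.1 0. ] open -0.0003
```

Emit:
drive_tool(plan="0 0 3 0 0;0 0 3 0 0;0 0 2 0 0;0 0 2 0 0;0 0 0 0 0")

```text
time: 8.75
ee_pos: [0.62, -0.0237, 0.1613]
tool_rot: [[-0.967, -0.253, 0.001], [-0.253, 0.967, -0.009], [0.001, -0.009, -1.0]]
contact_force: [2.9, -13.5, -2.6]
opening: -0.0001
gripper_force: 6.9
```

```bash
python3 - <<'E'
from h import *
sorter(); W=cams.get_image("wrist"); S=cams.get_image("scene")
cv2.imwrite("pics/a4.png",np.hstack([W["color"][:,:500],cv2.resize(S["color"][165:375,200:350],(300,420))]))
E
```

```text
t 8.75 sorter xyz mm [ 54.9 -57.  161.3] yaw err -0.0028 F [  2.9 -13.5  -2.6] open -0.0001
```

View pics/a4.png

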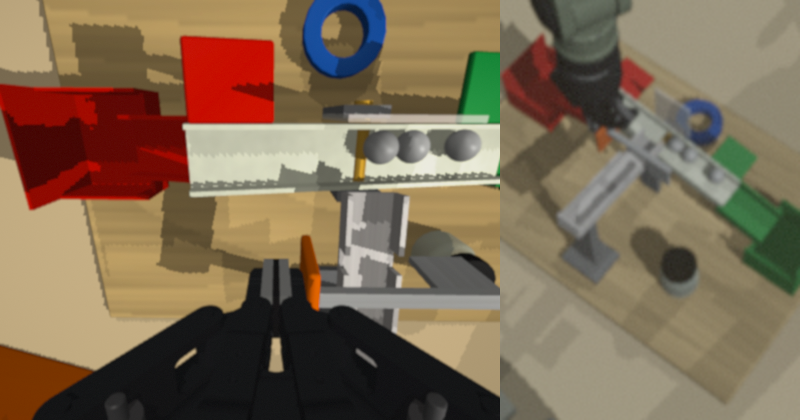

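The slide is at its stop (13.5 N). All three balls are on the gate at about (382, 147), (413, 147) and (463, 145), past the pivot and rolling to the green end. Back off and rise.

Emit:
drive_tool(plan="0 0 -10 0 0;0 0 -20 0 0;0 0 -20 0 0;0 0 0 0 0;0 0 0 -25 0;0 0 0 -30 0;0 0 0 -30 0;0 0 -20 0 0;0 0 -30 0 0;0 0 -30 0 0;0 0 0 0 0;0 0 0 0 0;0 0 0 0 0;0 0 0 0 0;0 0 0 0 0;0 0 0 0 0")

```text
time: 10.45
ee_pos: [0.6524, -0.1442, 0.2464]
tool_rot: [[-0.966, -0.257, 0.0], [-0.257, 0.966, -0.0], [-0.0, -0.0, -1.0]]
contact_force: [0.2, 0.1, 0.6]
opening: 0.0004
gripper_force: 0.0
```

```bash
python3 - <<'E'
from h import *
sorter(); W=cams.get_image("top"); S=cams.get_image("scene")
cv2.imwrite("pics/a5.png",np.hstack([cv2.resize(W["color"][105:275,175:375],(400,340)),cv2.resize(S["color"][165:375,150:400],(400,340))]))
E
```

```text
t 10.45 sorter xyz mm [  55.4 -181.7  246.4] yaw err 0.001 F [0.2 0.1 0.6] open 0.0004
```

View pics/a5.png

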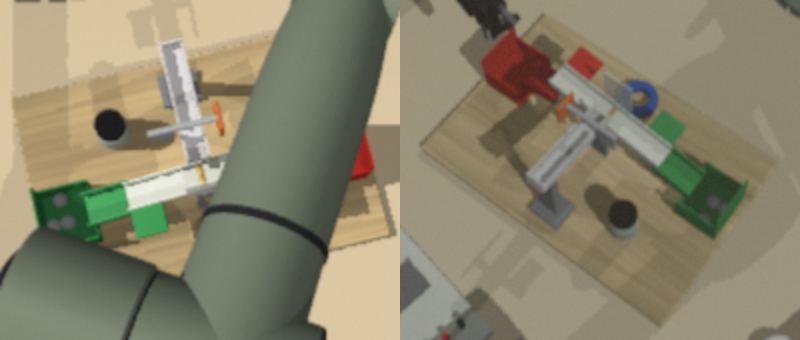

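All three balls lie in the green tray (top view about (58, 200), (52, 225), (68, 222)). The gate is on the green side and the arm is clear. Let them settle briefly, then hand in.

Emit:
drive_tool(plan="0 0 0 0 0;0 0 0 0 0;0 0 0 0 0;0 0 0 0 0;0 0 0 0 0;0 0 0 0 0;0 0 0 0 0;0 0 0 0 0;0 0 0 0 0;0 0 0 0 0")

```text
time: 11.55
ee_pos: [0.6524, -0.1449, 0.2463]
tool_rot: [[-0.967, -0.256, -0.0], [-0.256, 0.967, -0.0], [0.0, -0.0, -1.0]]
contact_force: [0.7, -0.3, 0.7]
opening: -0.0002
gripper_force: 0.0
```

```bash
python3 -c "
from bench import robot
print(robot.close_job())"
```

```text
the job is handed in; nothing more can be done
None
```

The job is handed in at about 11.6 s: I pressed the gate over to its green stop, then pushed the release to its stop, and the last pictures show all three balls in the green tray, the gate still on the green side and the arm clear.

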